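# Open the push-to-open stamp cupboard

### The job

One of the two pots stands in the way of the stamp cupboard's door: first push it along the bench, without picking it up or tipping it, until it is clear of the door's swing. Then press the shut door inwards near its free edge so that its touch catch lets go and, on release, the spring pops the door ajar; put the fingertips behind the free edge and swing the door wide open, about square to the cupboard's front. Grasp nothing, leave the other pot and everything else where they stand, and let go of the door, which stays where it is left.

Things in the scene. Friction and masses are not known exactly. Their poses are not given: they have to be found in the camera images.
- cupboard: Plain plywood bench cupboard, fixed, 200 deep x 200 wide x 170 mm high, with one handleless door. Origin: centre of its underside, on the bench. Its own -x axis points out of the front (where the door is), +y to the hinge side, z up. The carcass's front lies at x = -100 mm. It faces across the bench (roughly to world -y), never straight at the robot.
- door (a joint): Door angle, rad: 0 shut and latched, grows as it opens outwards, 1.57 square, stop 1.75. Pale panel, 176 mm from hinge to free edge, 14 thick, z 10 to 160 mm. Pushed in 3 mm at the free edge (3 to 4 N there; stop at 5 mm) the catch lets go for good; as the finger withdraws, a spring pushes the door out to about 0.40 rad (edge 70 mm out). From there it swings with slight friction and stays where left.
- door_hinge (a point): Point on the door's hinge axis (vertical) at the height of the door's top, 160 mm above the bench; in the plane of the door's inner face, 107 mm in front of the cupboard's origin and 88 mm to its +y side.
- door_edge (a point): Top outer corner of the door's free edge, on the outer face, 160 mm above the bench; moves with the door. Shut, the outer face is 121 mm in front of the cupboard's origin. Behind the door near this edge, lower than 60 mm above the bench, sits a small steel striker.
- crock: Squat beige stoneware crock, closed solid, 84 mm across and 80 mm high, about 0.5 kg; origin at the centre of its underside, z up. Either the crock or the jar stands before the door, its centre 135 to 160 mm out from the carcass's front; the other stands well away.
- jar: White ceramic jar with a cork lid, 72 mm across and 100 mm high, about 0.45 kg; origin at the centre of its underside, z up. Either the crock or the jar stands before the door.
- stamp: Carved round wooden clay stamp, 48 mm across and 32 mm high, standing on the bench; origin at the centre of its underside. Bystander.
- plate: White ceramic plate, 170 mm across, 22 mm high; origin at the centre of its underside. Bystander.
- tub: Grey open water tub (empty), 100 mm across, 75 mm high; origin at the centre of its underside. Bystander.
- rolling_pin: Wooden rolling pin, 390 mm long and 52 mm thick, lying along its own y axis beyond the work; origin on the bench under its middle. Bystander.
- knife: Modelling knife with a wooden handle, about 170 mm long, lying along its own x axis, about 13 mm high. Bystander.
- loop_tool: Wire loop tool with a wooden handle, about 165 mm long, lying along its own x axis, about 13 mm high. Bystander.
- bowl: Small terracotta bowl, 72 mm across and 34 mm high, standing on the cupboard's roof towards its back; origin at the centre of its underside. Bystander.
Things that resemble listed ones, but are neither listed nor needed, are in the scene too. Leave any turquoise look-alike of the jar alone.

How it is judged (in metres and radians):
On the way, in this order (a step that is already met when the one before it is completed fails the run):
1. both pots are clear of the door's swing while the door is still shut ((horizontal distance between crock and door_hinge above 0.222 m or y of crock in the frame of cupboard above 0.15 m or x of crock in the frame of cupboard above -0.05 m) and (horizontal distance between jar and door_hinge above 0.216 m or y of jar in the frame of cupboard above 0.15 m or x of jar in the frame of cupboard above -0.05 m) and value of joint door below 0.08 rad), for 0.2 s.
2. the catch has let go and the door has sprung ajar (more than 0.2 rad) (value of joint door above 0.2 rad), for 0.2 s.
At the end, for the whole second after the job is handed in: The door stands still, open by more than 1.15 rad. Both pots stand upright (0.1 rad) and still on the bench, clear of the door: centre over 222 mm (crock) or 216 mm (jar) from the hinge axis, or over 150 mm to the +y side of the cupboard's origin, or beside it (x above -50 mm) (value of joint door above 1.15 rad and velocity of joint door between -0.05 and 0.05 rad/s and (horizontal distance between crock and door_hinge above 0.222 m or y of crock in the frame of cupboard above 0.15 m or x of crock in the frame of cupboard above -0.05 m) and (horizontal distance between jar and door_hinge above 0.216 m or y of jar in the frame of cupboard above 0.15 m or x of jar in the frame of cupboard above -0.05 m) and height (world z) of crock between -0.01 and 0.01 m and height (world z) of jar between -0.01 and 0.01 m and angle between each of crock, jar's own z axis and vertical below 0.1 rad and linear speed of each of crock, jar below 0.02 m/s); the robot touches nothing.
It fails at once if the crock is lifted off the bench or tipped (height (world z) of crock above 0.02 m or angle between crock's own z axis and vertical above 0.5 rad).
It fails at once if the jar is lifted off the bench or tipped (height (world z) of jar above 0.02 m or angle between jar's own z axis and vertical above 0.5 rad).
It fails at once if both pots are displaced by more than 30 mm: only the one before the door may be moved (distance of each of crock, jar from where it was at the start of the episode above 0.03 m).
It fails at once if a bystander (stamp, plate, tub, knife, loop tool, bowl) is moved by more than 30 mm, or the rolling pin by 50 mm (distance of any of stamp, plate, tub, knife, loop_tool, bowl from where it was at the start of the episode above 0.03 m or distance of rolling_pin from where it was at the start of the episode above 0.05 m).
It also fails if it takes over 53 s, if anything falls off the work surface, if the arm or the gripper's body presses on something with over 40 N, if the wrist force passes 120 N, or if a joint passes its speed limit or range.

### The arm

A 6-joint arm with a two-finger parallel gripper is mounted at the origin on the work surface. World frame = base frame: x ahead of the robot, y to its left, z up, the work surface at z = 0. Lengths are in mm, angles in degrees, forces in N, time in s.
With the tool pointing down it reaches from about 350 to 775 mm from the base axis. Payload 7.3 kg.
Tool frame: the origin (TCP) lies at the very end of the fingers, on their centre line; the grasp point (between the pads) lies 19 mm behind it; z points along the fingers, y is the line along which they close (so a half turn about z gives the same grasp; the last joint's range is limited). The gripper opens to 92 mm and grips with 3 to 60 N. Pads are 19 mm wide; open, the fingers measure 130 mm over their backs; the gripper's body (75 mm by 190 mm) begins 47 mm behind the grasp point.
Start: joints at [65.088, 19.595, 87.324, -0, 73.075, -8.365], TCP at [149.506, 503.282, 226.741] pointing down, gripper open.
Joint ranges: [-145.02, 145.02], [-44.19, 115.74], [2.07, 154.8], [-57.11, 237.11], [16.16, 152.29], [-177.93, 177.93]. Speed limits (degrees/s): [147.25, 147.25, 180, 180, 180, 180].

### API

Orientations are given as [roll, pitch, yaw] about the fixed x, y, z axes, in that order (R = Rz(yaw) Ry(pitch) Rx(roll)).
In Python, from rig import robot gives the robot as it stands.
- The arm moves only by the tool carry_out, never from a script. Its argument "steps" is a list of rows, each a list of 3 entries, a list of its own where there are three numbers: the opening in per cent of the stroke, from 0 (shut) to 100 (fully open), then the shift along the tool's x, y, z in m, then the turn about the tool's z in degrees. A call has 1 to 8 rows; each row is the pose to reach, as a shift and turn from the pose commanded when the call began, along the tool's axes at that moment; what a row does not reach only later rows make up. A row lasts 1/12 s, in which the tool goes at most 41.7 mm and 7.16 degrees, less where a joint would pass 70% of its speed; a pose out of reach is approached as far as the arm can. A call with a gripper value outside its range is refused whole. The fingers move at their own pace and stop on an object; "newtons" is the grip in N (left out, the last holds). Time passes only in rows, so rows that repeat a pose let the fingers close. It gives the time, the measured TCP pose, the force, the opening and the grip force at its end, in the units of the state.
- robot.state(): the state, without advancing time (a new reading comes with each control period).
- robot.get_image(name): name is "scene" or "top" or "wrist"; returns (picture, depth): 400x640x3 uint8, red, green, blue; 400x640 float32, mm along the optical axis (not along the pixel's ray), 0 where there is no reading.
- robot.get_calibration(name): a dict with "fx", "fy", "cx", "cy" (pixels), "D" ([k1, k2, p1, p2, k3] as OpenCV has them; the pictures are not rectified), "rvec" (rotation vector, rad) and "tvec" (3), from world to camera coordinates, as OpenCV has them; the wrist camera has in their place "mount" (4x4, takes a point from camera to tool coordinates, whose origin is the TCP and whose axes are the flange's). Camera axes: x right, y down, z forward; pixel columns grow to the right and rows downward; lengths in mm; the calibration is good to about 2 mm. A picture is of the moment at which its call begins: read the wrist's pose just before it. get_calibration takes no time and is no camera call.
- robot.finish_job(): hands the job in; it is judged then, once.
The state is a dict: "t": time; "q": joint angles; "joint_vel": joint speeds; "tau": joint torques, N m; "tool_pos": TCP position; "tcp_rot": TCP orientation; "contact_force": force on the tool from outside, world axes, zero at the start; "torque": the same for the moment, N m; "grip_width": finger opening in mm; "finger_force": force on a finger pad.
Only numpy, scipy, OpenCV 4.12 (cv2) and the standard library are available. Lean on these libraries where they do the work, as an engineer would, in place of code of your own. Each camera call takes 0.05 s, during which the arm holds its last target. There are 200 camera calls.

## Working session

There is one attempt and no reset: what is moved stays moved. The work goes in short steps, Python scripts to look and compute and a tool call to move; the robot and the scene stay as the last step left them, time stands still between calls to the robot, and variables do not carry over. Pictures are saved under pics/ and viewed, at most 10 in all, crops included, and the job is handed in when it is done.

Besides the shell and the picture viewer there is one more tool, called by a JSON object that holds its "name" and its "arguments". carry_out: Moves the arm, as the interface text tells. Its arguments: {"type":"object","properties":{"steps":{"type":"array"},"newtons":{"type":"number"}},"required":["steps"]}

```bash
ls; mkdir -p pics; python3 - <<'E'
from rig import robot
import cv2,numpy as np
print(robot.state())
for n in("top","scene"):
    p,d=robot.get_image(n);cv2.imwrite(f"pics/{n}0.png",p[:,:,::-1]);np.savez(f"{n}0.npz",p=p,d=d)
    print(robot.get_calibration(n))
print(robot.get_calibration("wrist"))
E
```

```text
pics
{'t': 0.0, 'q': array([ 6.50870516e+01,  1.96373250e+01,  8.73774079e+01, -1.21620131e-03,
        7.30747457e+01, -8.36513483e+00]), 'joint_vel': array([ 0.03207733, -0.02071065, -0.0158899 , -0.03246066, -0.06011702,
       -0.03633105]), 'tau': array([-2.66016259e-04, -4.31237733e+01, -2.44220299e+01,  7.19393953e-02,
        5.58361982e-02, -1.01184066e-04]), 'tool_pos': array([149.33787157, 502.88423199, 226.03583697]), 'tcp_rot': array([-1.79911304e+02, -1.18668343e-02,  1.63452532e+02]), 'contact_force': array([ 0.00703477,  0.52796564, -0.25101662]), 'torque': array([ 0.02635272, -0.00400955, -0.05822282]), 'finger_force': 0.0, 'grip_width': 91.6165410223294}
{'fx': 428.2859387251157, 'fy': 428.2859387251157, 'cx': 315.76383685940766, 'cy': 197.71022792397397, 'D': array([0.00335176, 0.        , 0.        , 0.        , 0.        ]), 'rvec': array([ 2.13485847, -2.16576564,  0.08732732]), 'tvec': array([8.74206177e-01, 5.74092321e+02, 1.15126397e+03])}
{'fx': 460.34672932691257, 'fy': 460.34672932691257, 'cx': 321.0876056251609, 'cy': 197.7625633769007, 'D': array([-0.10292178,  0.        ,  0.        ,  0.        ,  0.        ]), 'rvec': array([ 2.10006016,  0.78110184, -0.37888309]), 'tvec': array([-394.26792139, -115.63557674, 1748.23564494])}
{'fx': 308.98766329950274, 'fy': 308.98766329950274, 'cx': 318.54112430684194, 'cy': 202.78337840079055, 'D': array([-0.04585485,  0.        ,  0.        ,  0.        ,  0.        ]), 'mount': array([[ 1.95558611e-04, -9.62170805e-01, -2.72446883e-01,
         7.25930284e+01],
       [ 9.99999176e-01, -1.57464557e-04,  1.27388592e-03,
         3.56742450e-01],
       [-1.26859657e-03, -2.72446908e-01,  9.62169981e-01,
        -1.57689693e+02],
       [ 0.00000000e+00,  0.00000000e+00,  0.00000000e+00,
         1.00000000e+00]])}
```

View pics/top0.png

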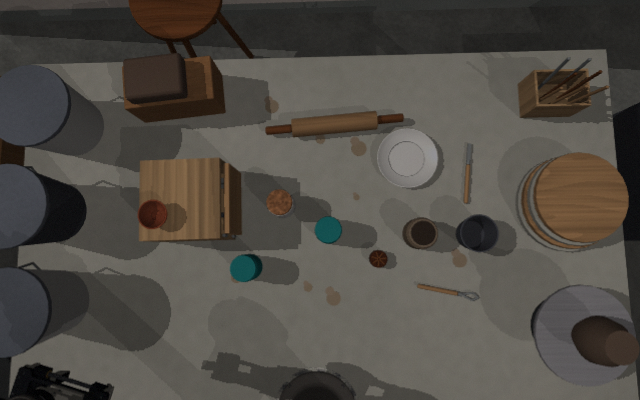

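View pics/scene0.png

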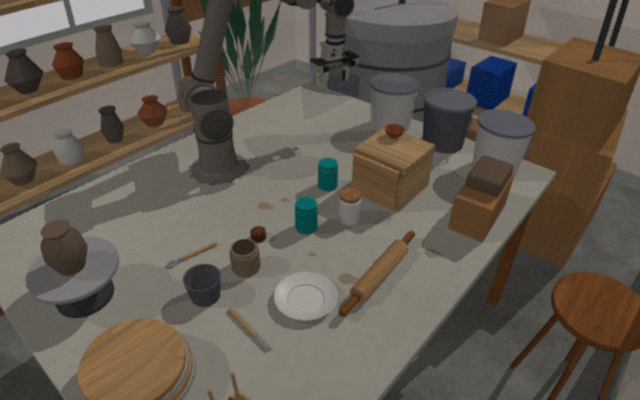

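The top view shows the cupboard at (190,200) with its door facing right, the cork-lidded jar before it at (280,203), and the crock at (422,233). Candidates for the jar: the cork-lidded white jar at (280,203), the turquoise look-alikes at (328,230) and (245,267), and the small stamp at (378,258). I choose (280,203). I'll check it in a close crop and measure.

```bash
cat > h.py <<'E'
import numpy as np,cv2
from rig import robot
def cast(n,uv,z):
    c=robot.get_calibration(n);K=np.array([[c['fx'],0,c['cx']],[0,c['fy'],c['cy']],[0,0,1.]])
    R=cv2.Rodrigues(c['rvec'])[0];t=c['tvec']
    if 1:
        p=cv2.undistortPoints(np.array(uv,float).reshape(-1,1,2),K,c['D']).reshape(-1,2)
    r=np.c_[p,np.ones(len(p))]@R;o=-R.T@t
    return o+r*((z-o[2])/r[:,2])[:,None]
def cloud(n,d):
    c=robot.get_calibration(n);K=np.array([[c['fx'],0,c['cx']],[0,c['fy'],c['cy']],[0,0,1.]])
    R=cv2.Rodrigues(c['rvec'])[0]
    v,u=np.mgrid[:400,:640];p=cv2.undistortPoints(np.stack([u,v],-1).reshape(-1,1,2).astype(float),K,c['D']).reshape(400,640,2)
    P=np.dstack([p,np.ones((400,640))])*d[...,None]
    return (P-c['tvec'])@R
E
python3 - <<'E'
from h import *
f=np.load('top0.npz');p,d=f['p'],f['d'];C=cloud('top',d);np.save('C.npy',C)
cv2.imwrite('pics/crop.png',cv2.resize(p[130:300,120:480,::-1],None,fx=2.2,fy=2.2,interpolation=cv2.INTER_CUBIC))
z=C[...,2]
def reg(name,u0,u1,v0,v1,z0,z1):
    m=np.zeros_like(z,bool);m[v0:v1,u0:u1]=True
    m&=(z>z0)&(z<z1)
    n,l,s,cc=cv2.connectedComponentsWithStats(m.astype(np.uint8));k=1+s[1:,4].argmax();m=l==k
    P=C[m];r=cv2.minAreaRect(P[:,:2].astype(np.float32));e=cv2.minEnclosingCircle(P[:,:2].astype(np.float32))
    print(name,len(P),'z',P[:,2].mean().round(),'rect',r,'circ',e)
reg('roof',130,235,150,250,163,178)
reg('door',215,250,150,250,150,163)
reg('jar',262,298,185,222,90,110)
reg('teal1',310,348,210,250,85,125)
reg('teal2',225,265,250,285,85,125)
reg('crock',400,442,215,252,70,90)
reg('tub',455,500,210,255,60,90)
reg('stamp',365,392,245,270,20,40)
reg('pin',260,410,105,140,25,70)
reg('plate',370,440,120,190,10,40)
reg('bowl',135,172,195,235,180,220)
reg('bench-left stuff',30,130,150,250,60,400)
E
```

```text
roof 5818 z 169.0 rect ((562.6792602539062, 325.9382019042969), (200.3860626220703, 201.91455078125), 1.103320598602295) circ ((562.7431030273438, 324.7405700683594), 139.3863525390625)
door 415 z 159.0 rect ((564.87255859375, 211.70309448242188), (172.74667358398438, 14.922703742980957), 1.1982225179672241) circ ((564.9285888671875, 209.46646118164062), 86.42140197753906)
jar 522 z 99.0 rect ((558.1104736328125, 88.05545806884766), (65.89035034179688, 65.90923309326172), 87.29890441894531) circ ((558.3576049804688, 87.9599380493164), 33.74675750732422)
teal1 533 z 100.0 rect ((484.91265869140625, -39.69807052612305), (65.8421630859375, 65.4942855834961), 44.37212371826172) circ ((485.0312805175781, -39.12197494506836), 33.79860305786133)
teal2 558 z 99.0 rect ((387.821533203125, 181.16641235351562), (65.89289855957031, 66.33458709716797), 89.76041412353516) circ ((387.915771484375, 182.26544189453125), 34.1346435546875)
crock 710 z 80.0 rect ((472.70111083984375, -283.9867858886719), (76.37175750732422, 78.29655456542969), 17.806175231933594) circ ((473.66021728515625, -285.21893310
[... 476 characters left out ...]
3577117919922, 389.994140625), 4.563611030578613) circ ((781.853759765625, -61.131690979003906), 195.00131225585938)
plate 1450 z 16.0 rect ((684.8922729492188, -263.3532409667969), (167.18597412109375, 166.44448852539062), 18.522911071777344) circ ((685.567626953125, -263.3349914550781), 85.05535125732422)
bowl 497 z 193.0 rect ((523.5114135742188, 378.8866882324219), (69.19805908203125, 69.86872863769531), 43.93755340576172) circ ((523.7066650390625, 378.1961975097656), 36.456382751464844)
bench-left stuff 2624 z 154.0 rect ((560.0523681640625, 684.7385864257812), (204.53445434570312, 101.42115783691406), 2.6442360877990723) circ ((558.5191650390625, 722.1394653320312), 102.58419036865234)
```

View pics/crop.png

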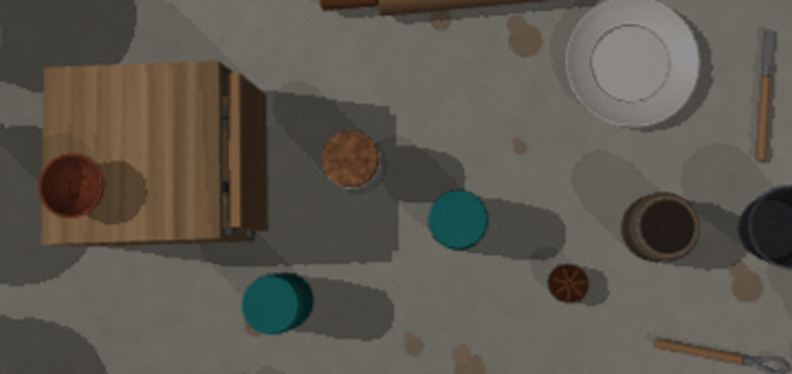

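The crop shows the white jar with its cork lid at crop (350,158), in front of the shut door at (248,150); the turquoise jars are clearly different. Cupboard centre ≈ (563,326), door faces -y. Hinge ≈ (477,217), shut edge ≈ (653,207), jar at (558,88). Plan: set the tool's yaw to 90°, straddle the back of the jar with half-open fingers, and push towards -y and slightly +x.

{"name": "carry_out", "arguments": {"steps": [[50,[-0.025,-0.017,0],7],[50,[-0.05,-0.034,0],14],[50,[-0.075,-0.051,0],21],[50,[-0.1,-0.068,0],28],[50,[-0.125,-0.085,0],35],[50,[-0.15,-0.102,0],42],[50,[-0.175,-0.119,0],49],[50,[-0.197,-0.136,0],56]]}}

```text
t: 0.77
tool_pos: [300.4, 315.4, 226.5]
tcp_rot: [-180.0, 0.0, 107.1]
contact_force: [0.5, 0.1, -0.7]
grip_width: 47.0
finger_force: 0.0
```

{"name": "carry_out", "arguments": {"steps": [[50,[-0.04,0.024,0],3],[50,[-0.08,0.05,0],6],[50,[-0.11,0.076,0],9],[50,[-0.14,0.102,0],12],[50,[-0.168,0.128,0],15],[50,[-0.195,0.154,0],17.4],[50,[-0.22,0.178,0],17.4],[50,[-0.2415,0.1945,0],17.4]]}}

```text
t: 1.43
tool_pos: [559.8, 142.9, 225.9]
tcp_rot: [-180.0, 0.0, 90.0]
contact_force: [-0.6, 0.5, -0.9]
grip_width: 46.0
finger_force: 0.0
```

```bash
python3 - <<'E'
from h import *
s=robot.state();print(s['t'],s['tool_pos'],s['tcp_rot'],s['q'])
p,d=robot.get_image('wrist');cv2.imwrite('pics/w1.png',p[:,:,::-1])
E
```

```text
1.4333 [559.75895271 142.94643227 225.94692719] [-1.79979821e+02  5.00507543e-03  8.99572918e+01] [ 6.72772541e+00  2.52147578e+01  7.87672263e+01 -2.67009201e-03
  7.60386445e+01  6.77107912e+00]
```

View pics/w1.png

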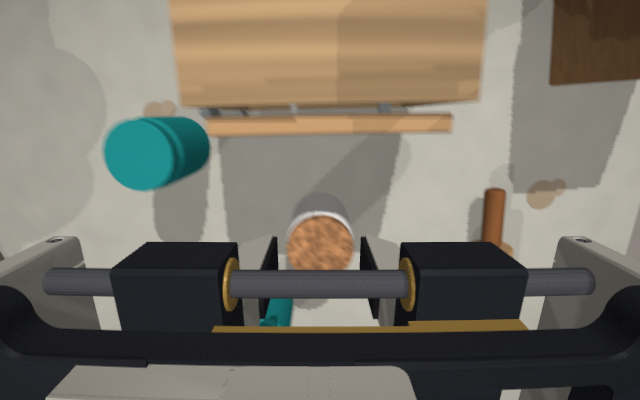

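The wrist view agrees with the estimate: jar at (320,245), door top edge along row 125, free edge on the right at (450,122). Descending behind the jar.

{"name": "carry_out", "arguments": {"steps": [[50,[0,-0.001,0.03],0],[50,[0,-0.001,0.06],0],[50,[0,-0.001,0.09],0],[50,[0,-0.001,0.12],0],[50,[0,-0.001,0.145],0],[50,[0,-0.001,0.16],0],[50,[0,-0.001,0.168],0],[50,[0,-0.001,0.168],0]]}}

```text
t: 2.15
tool_pos: [555.2, 144.7, 56.8]
tcp_rot: [-179.8, 0.0, 90.1]
contact_force: [0.1, 0.6, 0.2]
grip_width: 46.0
finger_force: 0.0
```

{"name": "carry_out", "arguments": {"steps": [[50,[-0.006,0,0],0],[50,[-0.012,0,0],0],[50,[-0.016,0,0],0],[50,[-0.02,0,0],0],[50,[-0.024,0,0],0],[50,[-0.028,0,0],0],[50,[-0.032,0.001,0],0],[50,[-0.036,0.002,0],0]]}}

```text
t: 2.82
tool_pos: [559.1, 109.7, 60.1]
tcp_rot: [179.9, -0.1, 90.0]
contact_force: [-1.7, 7.1, 5.9]
grip_width: 46.1
finger_force: 4.1
```

```bash
python3 - <<'E'
from h import *
for i in range(3):
    p,d=robot.get_image('scene')
    s=robot.state();print(s['t'],s['tool_pos'],s['contact_force'],s['torque'],s['finger_force'])
cv2.imwrite('pics/s1.png',cv2.resize(p[60:260,230:450,::-1],None,fx=3,fy=3))
E
```

```text
2.8667 [559.20380721 108.88232864  59.96360412] [0.07830594 6.3303259  5.28113108] [ 0.92827436  0.23994285 -0.04956165] 3.618554658805806
2.9167 [559.16079078 109.0847555   59.88736296] [-0.15667877  4.75812043  4.11300764] [ 0.62628323 -0.0076027  -0.01635984] 2.9602600139514834
2.9667 [559.19542626 109.09856985  59.82740012] [-0.6498633   3.882065    4.92290113] [ 0.5553905   0.05537625 -0.04326338] 2.7686363043176243
```

View pics/s1.png

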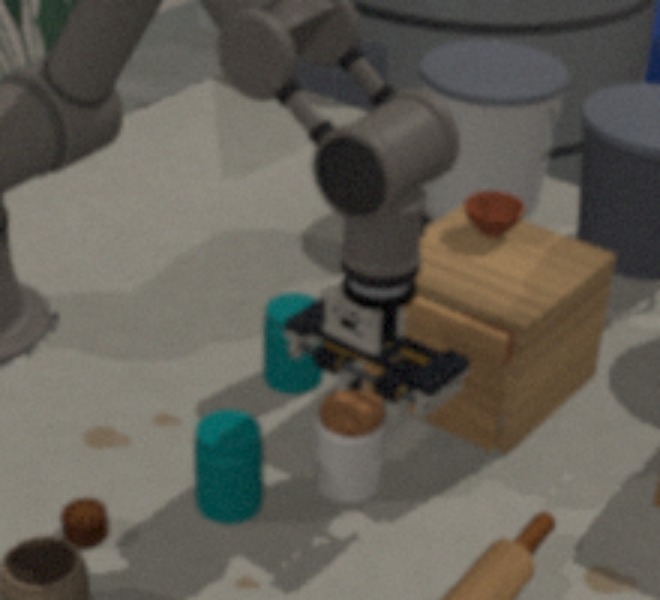

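The view shows the jar still standing against the fingers, at about (350,445) in the crop. The upward force suggests it is starting to tip, so I'll back off and push lower.

{"name": "carry_out", "arguments": {"steps": [[50,[0.008,0,0],0],[50,[0.016,0,0],0],[50,[0.02,0,0],0],[50,[0.02,0,0.006],0],[50,[0.02,0,0.012],0],[50,[0.02,0,0.016],0],[50,[0.02,0,0.016],0],[50,[0.02,0,0.016],0]]}}

```text
t: 3.63
tool_pos: [558.2, 128.5, 42.1]
tcp_rot: [-179.9, 0.0, 90.0]
contact_force: [-0.4, 0.4, 1.0]
grip_width: 46.3
finger_force: 0.0
```

```bash
python3 - <<'E'
from h import *
p,d=robot.get_image('wrist')
s=robot.state();print(s['t'],s['tool_pos'],s['contact_force'],s['torque'])
p,d=robot.get_image('scene');C=cloud('scene',d)
m=(abs(C[...,2]-100)<8)&(abs(C[...,0]-558)<60)&(abs(C[...,1]-70)<45)
P=C[m];print(len(P),P.mean(0),P.std(0),cv2.minEnclosingCircle(P[:,:2].astype(np.float32)))
m=(C[...,2]>15)&(C[...,2]<85)&(abs(C[...,0]-558)<60)&(abs(C[...,1]-70)<45)
P=C[m];print(len(P),P.min(0),P.max(0))
E
```

```text
3.6833 [558.52248063 128.52839495  42.43950105] [-0.61369613 -0.57832669 -0.38280685] [-0.09264241  0.12090294 -0.01969098]
257 [565.24517465  69.82560281  99.84787079] [17.58673524 17.96046235  2.65600307] ((560.9708251953125, 79.69124603271484), 41.87897872924805)
395 [531.09596602  34.76518068  15.50514388] [599.78398478  99.59412721  84.98156266]
```

{"name": "carry_out", "arguments": {"steps": [[50,[-0.008,0,0],0],[50,[-0.014,0,0],0],[50,[-0.018,0,0],0],[50,[-0.021,0,0],0],[50,[-0.024,0,0],0],[50,[-0.027,0.001,0],0],[50,[-0.03,0.002,0],0],[50,[-0.033,0.003,0],0]]}}

```text
t: 4.4
tool_pos: [561.2, 96.2, 42.9]
tcp_rot: [-180.0, -0.1, 90.1]
contact_force: [-1.9, 6.0, 3.5]
grip_width: 45.8
finger_force: 2.9
```

```bash
cat >> h.py <<'E'
def jar():
    p,d=robot.get_image('scene');C=cloud('scene',d);H=cv2.cvtColor(p,cv2.COLOR_RGB2HSV)
    tp=robot.state()['tool_pos']
    # cork top: fit plane, white wall: extents
    m=(C[...,2]>80)&(C[...,2]<125)&(abs(C[...,0]-tp[0])<45)&(C[...,1]<tp[1]-10)&(C[...,1]>tp[1]-90)
    P=C[m];k=H[m];
    c=P[(k[:,1]>110)&(k[:,0]<20)&(P[:,2]>94)&(P[:,1]<tp[1]-18)]
    A=np.c_[c[:,:2]-c[:,:2].mean(0),np.ones(len(c))];f=np.linalg.lstsq(A,c[:,2],rcond=None)[0]
    print('t',robot.state()['t'],'cork n',len(c),'mean',c.mean(0).round(1),'slopes',f.round(3),'min/max',c.min(0).round(),c.max(0).round())
    return p
E
python3 - <<'E'
from h import *
p=jar();p=jar();s=robot.state();print(s['tool_pos'],s['contact_force'],s['torque'])
cv2.imwrite('pics/s2.png',cv2.resize(p[140:240,270:430,::-1],None,fx=5,fy=5,interpolation=cv2.INTER_CUBIC))
E
```

```text
t 4.45 cork n 198 mean [567.3  51.4 100.4] slopes [-2.00000e-03  3.10000e-02  1.00361e+02] min/max [532.  25.  94.] [600.  77. 124.]
t 4.5 cork n 205 mean [568.1  51.8 100.2] slopes [-4.00000e-03  5.70000e-02  1.00198e+02] min/max [533.  23.  94.] [599.  78. 122.]
[561.44899343  95.71281973  42.82096853] [-0.93323351  3.6116803   2.56831526] [ 0.34908973  0.2664609  -0.03732873]
```

View pics/s2.png

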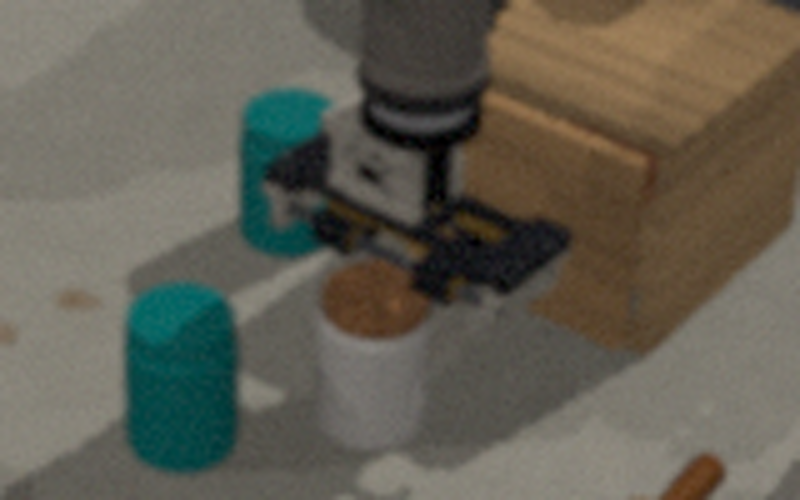

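The jar stands upright against the fingers at (370,350) in the crop, its lid almost level. Continuing the push.

{"name": "carry_out", "arguments": {"steps": [[50,[-0.003,0.001,0],0],[50,[-0.006,0.002,0],0],[50,[-0.01,0.004,0],0],[50,[-0.014,0.005,0],0],[50,[-0.018,0.007,0],0],[50,[-0.022,0.009,0],0],[50,[-0.026,0.01,0],0],[50,[-0.03,0.012,0],0]]}}

```text
t: 5.17
tool_pos: [573.1, 66.3, 42.8]
tcp_rot: [-179.9, -0.0, 90.1]
contact_force: [-3.3, 6.4, 4.2]
grip_width: 46.0
finger_force: 3.3
```

{"name": "carry_out", "arguments": {"steps": [[50,[-0.004,0.002,0],0],[50,[-0.008,0.003,0],0],[50,[-0.012,0.005,0],0],[50,[-0.016,0.006,0],0],[50,[-0.02,0.008,0],0],[50,[-0.024,0.009,0],0],[50,[-0.028,0.011,0],0],[50,[-0.031,0.012,0],0]]}}

```text
t: 5.83
tool_pos: [585.3, 35.2, 42.8]
tcp_rot: [-179.9, -0.0, 90.1]
contact_force: [-1.7, 6.2, 3.9]
grip_width: 45.9
finger_force: 3.3
```

```bash
python3 - <<'E'
from h import *
p=jar();s=robot.state();print(s['tool_pos'],s['contact_force'],s['torque'])
E
```

```text
t 5.8833 cork n 220 mean [591.4  -9.  100.2] slopes [4.00000e-03 4.10000e-02 1.00154e+02] min/max [555. -35.  94.] [624.  15. 125.]
[585.49716297  34.67186792  42.81481557] [-2.14820463  4.82865215  3.23433802] [ 0.68038896  0.45569729 -0.09391368]
```

{"name": "carry_out", "arguments": {"steps": [[50,[0.01,0,0],0],[50,[0.025,0,0],0],[50,[0.035,0,-0.02],0],[0,[0.05,0.01,-0.05],0],[0,[0.07,0.025,-0.078],0],[0,[0.09,0.04,-0.078],0],[0,[0.11,0.055,-0.078],0],[0,[0.125,0.055,-0.078],0]]}}

```text
t: 6.55
tool_pos: [642.6, 161.6, 121.0]
tcp_rot: [179.8, 0.0, 90.1]
contact_force: [-0.6, 0.5, 0.1]
grip_width: 17.4
finger_force: 0.0
```

```bash
python3 - <<'E'
from h import *
p,d=robot.get_image('top');C=cloud('top',d);z=C[...,2]
m=(z>92)&(z<108)&(abs(C[...,0]-588)<50)&(abs(C[...,1])<45)
P=C[m];print(len(P),cv2.minEnclosingCircle(P[:,:2].astype(np.float32)),P.mean(0))
m=(z>150)&(z<163)&(abs(C[...,1]-212)<15)&(C[...,0]<600)
P=C[m];print(len(P),cv2.minAreaRect(P[:,:2].astype(np.float32)))
s=robot.state();print(s['t'],s['tool_pos'],s['contact_force'],s['grip_width'],s['q'])
E
```

```text
517 ((584.4750366210938, -2.2422094345092773), 33.72666549682617) [584.11003095  -2.45273504  99.28686576]
44 ((587.811279296875, 215.84609985351562), (20.738012313842773, 22.40273666381836), 1.3233041763305664)
6.6 [640.62581836 164.09035562 120.17074083] [-1.83890459  1.5288584   0.72323106] 13.011840315429925 [7.70949320e+00 3.89653961e+01 7.18285119e+01 5.14447394e-02
 6.91777589e+01 7.49993354e+00]
```

{"name": "carry_out", "arguments": {"steps": [[0,[0.008,0,0],0],[0,[0.016,0,0],0],[0,[0.022,0,0],0],[0,[0.026,0,0],0],[0,[0.028,0,0],0],[0,[0.028,0,0],0]]}}

```text
t: 7.1
tool_pos: [640.4, 187.9, 120.8]
tcp_rot: [180.0, -0.0, 90.1]
contact_force: [-0.4, -0.2, -0.6]
grip_width: 0.6
finger_force: 0.0
```

{"name": "carry_out", "arguments": {"steps": [[0,[0.002,0,0],0],[0,[0.004,0,0],0],[0,[0.006,0,0],0],[0,[0.008,0,0],0],[0,[0.008,0,0],0]]}}

```text
t: 7.52
tool_pos: [640.6, 195.5, 120.7]
tcp_rot: [180.0, 0.0, 90.1]
contact_force: [0.0, -1.6, 0.4]
grip_width: 0.3
finger_force: 0.9
```

Contact has begun (about -1.6 N). Pressing on by about 4.5 mm.

{"name": "carry_out", "arguments": {"steps": [[0,[0.0015,0,0],0],[0,[0.003,0,0],0],[0,[0.0045,0,0],0],[0,[0.0045,0,0],0]]}}

```text
t: 7.85
tool_pos: [640.9, 199.8, 120.8]
tcp_rot: [180.0, 0.0, 90.0]
contact_force: [1.0, -4.7, 1.5]
grip_width: 0.3
finger_force: 2.2
```

{"name": "carry_out", "arguments": {"steps": [[0,[0.001,0,0],0],[0,[-0.01,0,0],0],[0,[-0.03,0,0],0],[0,[-0.055,0,0],0],[0,[-0.08,0,0],0],[0,[-0.1,0,0],0],[0,[-0.1,0,0],0],[0,[-0.1,0,0],0]]}}

```text
t: 8.52
tool_pos: [640.7, 99.7, 120.8]
tcp_rot: [180.0, -0.1, 89.9]
contact_force: [-0.0, -0.0, 0.1]
grip_width: 0.5
finger_force: 0.0
```

```bash
cat >> h.py <<'E'
def door():
    p,d=robot.get_image('top');C=cloud('top',d);z=C[...,2]
    x,y=C[...,0],C[...,1];r=np.hypot(x-477,y-217)
    m=(z>152)&(z<164)&(r<190)&(y<219)
    P=C[m];print('door n',len(P),cv2.minAreaRect(P[:,:2].astype(np.float32)),'max x',P[:,0].max(),'min y',P[:,1].min())
    m=(z>92)&(z<108)&(abs(x-584)<60)&(abs(y)<55)
    P=C[m];print('jar',len(P),P.mean(0).round(1))
    s=robot.state();print(s['t'],s['tool_pos'],s['contact_force'])
    return p
E
python3 - <<'E'
from h import *
p=door();cv2.imwrite('pics/t2.png',cv2.resize(p[130:300,120:400,::-1],None,fx=2.5,fy=2.5))
E
```

```text
door n 97 ((593.9146118164062, 163.9390869140625), (14.785679817199707, 45.020748138427734), 68.60526275634766) max x 617.5705945819248 min y 150.5841663419897
jar 515 [584.1  -2.3  99.3]
8.5667 [640.60637039 100.65482314 120.78100978] [-0.74869817 -0.86998659  0.70362636]
```

View pics/t2.png

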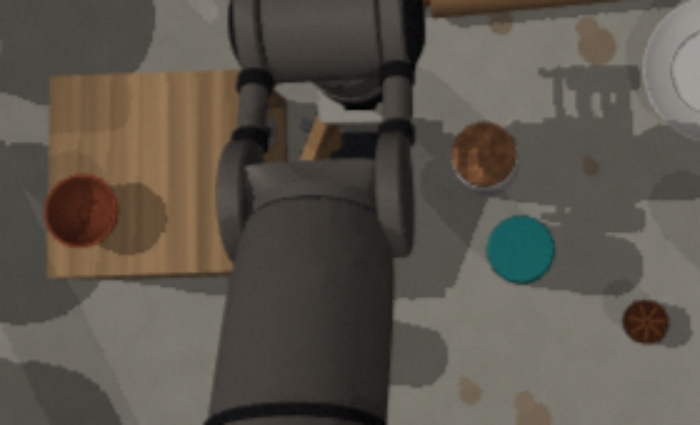

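The catch let go: the top view shows the door ajar at crop (320,140), about 0.39 rad, with the jar clear at (484,153). Going round the free edge and in behind it.

{"name": "carry_out", "arguments": {"steps": [[0,[0,0.03,0],0],[0,[0.01,0.05,0],0],[0,[0.04,0.055,0],0],[0,[0.075,0.055,0],0],[0,[0.09,0.04,0],0],[0,[0.09,0.015,0],0],[0,[0.087,-0.01,0],0],[0,[0.085,-0.019,0],0]]}}

```text
t: 9.23
tool_pos: [617.9, 187.9, 120.3]
tcp_rot: [-179.8, -0.0, 90.3]
contact_force: [0.7, 0.1, -0.4]
grip_width: 0.5
finger_force: 0.0
```

{"name": "carry_out", "arguments": {"steps": [[0,[0,0,0],0],[0,[-0.008,0,0],0],[0,[-0.016,-0.004,0],0],[0,[-0.025,-0.01,0],0],[0,[-0.034,-0.015,0],0],[0,[-0.044,-0.02,0],0],[0,[-0.053,-0.024,0],0],[0,[-0.062,-0.028,0],0]]}}

```text
t: 9.9
tool_pos: [593.4, 122.1, 120.6]
tcp_rot: [-180.0, -0.0, 90.0]
contact_force: [0.4, 1.0, -0.6]
grip_width: 0.7
finger_force: 0.6
```

{"name": "carry_out", "arguments": {"steps": [[0,[-0.01,-0.01,0],0],[0,[-0.019,-0.02,0],0],[0,[-0.028,-0.03,0],0],[0,[-0.035,-0.04,0],0],[0,[-0.041,-0.05,0],0],[0,[-0.046,-0.06,0],0],[0,[-0.05,-0.069,0],0],[0,[-0.052,-0.076,0],0]]}}

```text
t: 10.57
tool_pos: [517.0, 70.2, 120.8]
tcp_rot: [180.0, 0.0, 90.0]
contact_force: [0.4, 1.1, -0.5]
grip_width: 0.4
finger_force: 0.4
```

{"name": "carry_out", "arguments": {"steps": [[0,[0,-0.004,0],0],[0,[-0.001,-0.007,0],0],[0,[-0.001,-0.009,0],0],[0,[-0.001,-0.01,0],0],[0,[-0.001,-0.01,0],0]]}}

```text
t: 10.98
tool_pos: [507.7, 70.3, 120.7]
tcp_rot: [-180.0, -0.0, 90.1]
contact_force: [0.4, 0.9, -0.3]
grip_width: 0.4
finger_force: 0.0
```

```bash
python3 - <<'E'
from h import *
p=door();cv2.imwrite('pics/t3.png',cv2.resize(p[130:300,120:400,::-1],None,fx=2.5,fy=2.5))
E
```

```text
door n 68 ((470.02655029296875, 172.30148315429688), (86.92048645019531, 12.313340187072754), 89.87100982666016) max x 476.2705506249059 min y 128.84084372480564
jar 501 [584.5  -3.1  99.5]
11.0333 [507.74131109  70.34454683 120.65870148] [-0.19561068  0.17449912 -0.55586149]
```

View pics/t3.png

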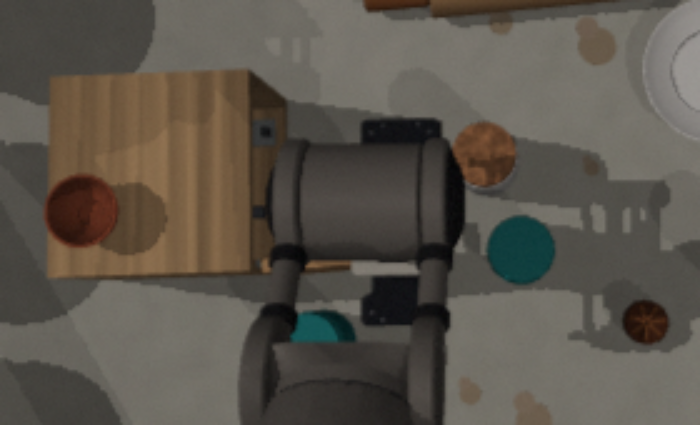

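The door is square to the front, seen at crop (310,267), at about 1.59 rad. Withdrawing sideways, then up.

{"name": "carry_out", "arguments": {"steps": [[0,[0,0.008,0],0],[0,[0,0.018,0],0],[0,[0,0.025,-0.01],0],[0,[0,0.028,-0.04],0],[0,[0,0.028,-0.075],0],[0,[0,0.028,-0.11],0],[0,[0,0.028,-0.11],0],[0,[0,0.028,-0.11],0]]}}

```text
t: 11.7
tool_pos: [537.3, 70.3, 232.8]
tcp_rot: [179.7, -0.0, 90.1]
contact_force: [0.3, -0.1, -1.1]
grip_width: 0.2
finger_force: 0.0
```

```bash
python3 - <<'E'
from h import *
door();door();print(robot.finish_job())
E
```

```text
door n 195 ((476.42230224609375, 126.22286987304688), (14.147726058959961, 170.29397583007812), 4.296372890472412) max x 488.6527260931094 min y 41.020250611622146
jar 508 [584.1  -2.9  99.4]
11.75 [536.17578082  70.29609325 230.89920785] [-0.40961944 -0.17599675  0.00731412]
door n 198 ((476.1565246582031, 127.01956939697266), (14.025323867797852, 168.8606414794922), 4.194358825683594) max x 488.63698634594346 min y 42.970819553316275
jar 510 [584.1  -2.9  99.2]
11.8 [535.50728339  70.28527218 229.80759123] [-0.58099928 -1.11592675  0.34399829]
the job is handed in; nothing more can be done
None
```

I pushed the jar about 245 mm clear of the hinge (216 mm needed), sprang the door, swung it to about 1.5 rad, let go and handed the job in at 11.8 s; no verdict was returned.

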